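# Stroke the desk lamp's touch strip up to full brightness

### The arm

A 6-joint arm with a two-finger parallel gripper is mounted at the origin on the work surface. World frame = base frame: x ahead of the robot, y to its left, z up, the work surface at z = 0. Lengths are in m, angles in rad, forces in N, time in s.
With the tool pointing down it reaches from about 0.25 to 0.775 m from the base axis. Payload 4 kg.
Tool frame: the origin (TCP) lies between the finger pads, 19 mm behind the fingertips; this is the grasp point; z points along the fingers, y is the line along which they close (so a half turn about z gives the same grasp; the last joint's range is limited). The gripper opens to 94 mm and grips with 3 to 60 N. Pads are 16 mm wide; open, the fingers measure 119 mm over their backs; the gripper's body (75 mm by 177 mm) begins 78 mm behind the grasp point.
Start: joints at [-1.211, 0.087, 1.371, -0, 1.684, -0.103], TCP at [0.246, -0.492, 0.224] pointing down, gripper open.
Joint ranges: [-3.1, 3.1], [-0.76, 2.03], [0.27, 2.55], [-1.08, 4.22], [0.17, 2.65], [-2.57, 2.57]. Speed limits (rad/s): [2.79, 2.79, 3.14, 3.14, 3.14, 3.14].

### API

Orientations are given as [roll, pitch, yaw] about the fixed x, y, z axes, in that order (R = Rz(yaw) Ry(pitch) Rx(roll)).
In Python, from bench import robot gives the robot as it stands.
- The arm moves only by the tool carry_out, never from a script. Its argument "steps" is a list of rows, each a list of 3 entries, a list of its own where there are three numbers: the shift along the tool's x, y, z in m, then the turn about the tool's z in units of 10 degrees (1.0 is 10 degrees), then the closure, from -1 (fully open) to 1 (shut). In form: [[[tx, ty, tz], roll, jaw], ...]. A call has 1 to 10 rows; each row is the pose to reach, as a shift and turn from the pose commanded when the call began, along the tool's axes at that moment; what a row does not reach only later rows make up. A row lasts 1/8 s, in which the tool goes at most 62.5 mm and 10.7 degrees, less where a joint would pass 70% of its speed; a pose out of reach is approached as far as the arm can. A call with a gripper value outside its range is refused whole. The fingers move at their own pace and stop on an object; the grip force is fixed at half the most. Time passes only in rows, so rows that repeat a pose let the fingers close. It gives the time, the measured TCP pose, the force, the opening and the grip force at its end, in the units of the state.
- robot.get_obs(): the state, without advancing time (a new reading comes with each control period).
- robot.snapshot(name): name is "side" or "top" or "wrist"; returns a dict with "image" (420x560x3 uint8, red, green, blue), "z_map" (420x560 float32, m along the optical axis (not along the pixel's ray), 0 where there is no reading), "mtx" (3x3 intrinsics, pixels), "D" ([k1, k2, p1, p2, k3] as OpenCV has them; the pictures are not rectified), "R" (3x3) and "t" (3): a world point X has camera coordinates R X + t. Camera axes: x right, y down, z forward; pixel columns grow to the right and rows downward; lengths in m; the calibration is good to about 2 mm. A picture is of the moment at which its call begins.
- robot.close_job(): hands the job in; it is judged then, once.
The state is a dict: "time": time; "joint_positions": joint angles; "qvel": joint speeds; "joint_torque": joint torques, N m; "tool_pos": TCP position; "ee_rot": TCP orientation; "wrist_force": force on the tool from outside, world axes, zero at the start; "wrist_torque": the same for the moment, N m; "width": finger opening in m; "finger_force": force on a finger pad.
Only numpy, scipy, OpenCV 4.12 (cv2) and the standard library are available. Lean on these libraries where they do the work, as an engineer would, in place of code of your own. Each camera call takes 0.05 s, during which the arm holds its last target. There are 200 camera calls.

### The job

Turn the desk lamp up to full: with the gripper closed, set the fingertips lightly on the white curved touch strip beside the shortest copper bar and slide them round the curve to the longest copper bar, in one unbroken stroke, not lifting off on the way and never pressing hard. Finish there: the program ends with the fingertips still resting lightly on the strip at the longest bar, which stores the setting. Grasp and lift nothing, and leave the lamp and the things around it where they stand.

Things in the scene. Friction and masses are not known exactly. Their poses are not given: they have to be found in the camera images.
- lamp: Black LED desk lamp, loose, 1.4 to 2.3 kg. Round base 210 mm across, deck 22 mm above the desk; 14 mm stem rising 72 mm behind the base centre, leaning back; LED bar 350 mm up, swung out to the lamp's left behind the strip. Origin: centre of the underside, on the desk. -x: front (strip side, roughly to the robot); +x: to the stem; +y: the lamp's left; z up.
- strip: White sprung touch strip on the base: arc 16 mm wide, centre-line radius 85 mm about the lamp's axis, 75 degrees to each side of the front (-x). Flat top at rest 30 mm above the desk, 8 mm above the deck; gives down: 0.3 N to start, then 0.6 N/mm, hard stop 6 mm down (4 N). Origin: on the lamp's axis at the strip's top, sinks with it; axes as the lamp's.
- mark0 (a point): Point on the centre line of the strip's top (rest height, fixed to the lamp; z up) beside the shortest bar, dim end, 66 degrees to the lamp's left (+y) of the front. The copper bar (6 mm long, 6 mm wide, flat) lies radially on the deck just inside the strip; marks are 22 degrees (33 mm along the strip) apart.
- mark1 (a point): Point on the centre line of the strip's top (rest height, fixed to the lamp; z up) beside the bar 2 of 7 counted from the shortest, 44 degrees to the lamp's left (+y) of the front. The copper bar (10 mm long, 6 mm wide, flat) lies radially on the deck just inside the strip; marks are 22 degrees (33 mm along the strip) apart.
- mark2 (a point): Point on the centre line of the strip's top (rest height, fixed to the lamp; z up) beside the bar 3 of 7 counted from the shortest, 22 degrees to the lamp's left (+y) of the front. The copper bar (14 mm long, 6 mm wide, flat) lies radially on the deck just inside the strip; marks are 22 degrees (33 mm along the strip) apart.
- mark3 (a point): Point on the centre line of the strip's top (rest height, fixed to the lamp; z up) beside the bar 4 of 7 counted from the shortest, exactly at the front. The copper bar (18 mm long, 6 mm wide, flat) lies radially on the deck just inside the strip; marks are 22 degrees (33 mm along the strip) apart.
- mark4 (a point): Point on the centre line of the strip's top (rest height, fixed to the lamp; z up) beside the bar 5 of 7 counted from the shortest, 22 degrees to the lamp's right (-y) of the front. The copper bar (22 mm long, 6 mm wide, flat) lies radially on the deck just inside the strip; marks are 22 degrees (33 mm along the strip) apart.
- mark5 (a point): Point on the centre line of the strip's top (rest height, fixed to the lamp; z up) beside the bar 6 of 7 counted from the shortest, 44 degrees to the lamp's right (-y) of the front. The copper bar (26 mm long, 6 mm wide, flat) lies radially on the deck just inside the strip; marks are 22 degrees (33 mm along the strip) apart.
- mark6 (a point): Point on the centre line of the strip's top (rest height, fixed to the lamp; z up) beside the longest bar, bright end, 66 degrees to the lamp's right (-y) of the front. The copper bar (30 mm long, 6 mm wide, flat) lies radially on the deck just inside the strip; marks are 22 degrees (33 mm along the strip) apart.
- mug: Blue ceramic mug, 80 mm across, 92 mm high, handle at its +y; a bystander at the lamp's left. Origin: centre of the underside.
- pen_pot: Grey pen pot, 76 mm across and 85 mm high, with pens and pencils up to 130 mm; a bystander behind the lamp to its left. Origin: centre of the underside.
- plant: Succulent in a white pot, 100 mm across, about 165 mm high; a bystander behind the lamp to its right. Origin: centre of the underside.
- notebook: Red closed pocket notebook, 148 x 105 x 14 mm, lying flat; a bystander at the lamp's right. Origin: centre of the underside, x along its length.

How it is judged:
By the outcome, as a careful person would: the job done as asked, in the order asked, and still so for the second after the job is handed in, while the arm keeps its last pose, push and grip.
It also fails if it takes over 37 s, if anything falls off the work surface, if the arm or the gripper's body presses on something with over 40 N, if the wrist force passes 120 N, or if a joint passes its speed limit or range.

## Working session

There is one attempt and no reset: what is moved stays moved. The work goes in short steps, Python scripts to look and compute and a tool call to move; the robot and the scene stay as the last step left them, time stands still between calls to the robot, and variables do not carry over. Pictures are saved under pics/ and viewed, at most 10 in all, crops included, and the job is handed in when it is done.

Besides the shell and the picture viewer there is one more tool, called after ">>>" as name(argument=value, ...), one argument or row to a line, values as JSON. carry_out: Moves the arm, as the interface text tells. Its arguments: {"type":"object","properties":{"steps":{"type":"array","items":{"type":"array"}}},"required":["steps"]}

```bash
mkdir -p pics; cat > h.py <<'E'
import numpy as np, cv2
from bench import robot
def snap(n,f):
    s=robot.snapshot(n); cv2.imwrite('pics/'+f,s['image'][:,:,::-1]); np.savez('pics/'+f[:-4],**{k:np.asarray(v) for k,v in s.items()}); return s
def world(s,uv):
    uv=np.asarray(uv,float).reshape(-1,2)
    n=cv2.undistortPoints(uv[:,None],s['mtx'],s['D'])[:,0]
    z=s['z_map'][uv[:,1].round().astype(int),uv[:,0].round().astype(int)]
    c=np.c_[n*z[:,None],z]
    return (c-s['t'])@s['R']
E
python3 - <<'E'
from h import *
o=robot.get_obs()
print({k:np.round(v,4) for k,v in o.items()})
snap('top','top0.png'); snap('wrist','wrist0.png')
E
```

```text
{'time': np.float64(0.0), 'joint_positions': array([-1.2111,  0.0879,  1.3723, -0.    ,  1.6836, -0.1031]), 'qvel': array([-0.0002, -0.0016, -0.0003, -0.0002, -0.0008,  0.0004]), 'joint_torque': array([-8.00000e-04, -3.40188e+01, -3.02430e+01,  7.17000e-02,
        3.29000e-02, -2.00000e-04]), 'tool_pos': array([ 0.2454, -0.4917,  0.2231]), 'ee_rot': array([-3.1394e+00, -2.0000e-04,  4.6280e-01]), 'wrist_force': array([-0.3807, -0.3282,  0.4201]), 'wrist_torque': array([ 0.0363, -0.0048,  0.0178]), 'finger_force': np.float64(0.0), 'width': np.float64(0.0939)}
```

View pics/top0.png

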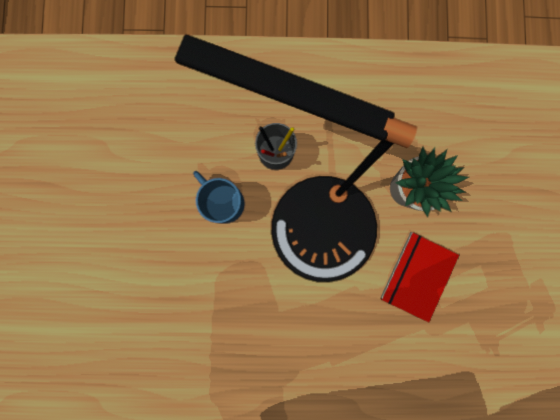

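The top view shows the base centred near (325,228). The white strip runs from (281,225), the dim end, round to (363,255). The shortest bar is at (291,231) and the longest at (345,248). Next I fit the strip.

```bash
cat >> h.py <<'E'
def plane(s,uv,z):
    n=cv2.undistortPoints(np.asarray(uv,float).reshape(-1,1,2),s['mtx'],s['D'])[:,0]
    d=np.c_[n,np.ones(len(n))]@s['R']; c=-s['R'].T@s['t']
    return c+d*((z-c[2])/d[:,2])[:,None]
def fit(s,c0,rad=0.13,prt=True):
    from scipy.optimize import least_squares
    im=s['image'].astype(int); hsv=cv2.cvtColor(s['image'],cv2.COLOR_RGB2HSV)
    w=(hsv[...,1]<60)&(hsv[...,2]>120)
    v,u=np.nonzero(w); P=plane(s,np.c_[u,v],.03)
    k=np.linalg.norm(P[:,:2]-c0,axis=1)<rad; P=P[k]; zz=world(s,np.c_[u,v][k])
    f=least_squares(lambda c:np.linalg.norm(P[:,:2]-c,axis=1)-.085,c0,loss='soft_l1',f_scale=.004); c=f.x
    r=np.linalg.norm(P[:,:2]-c,axis=1); P2=P[abs(r-.085)<.012]; 
    a=np.unwrap(np.arctan2(*(P2[:,:2]-c).T[::-1])%(2*np.pi))
    lo,hi=np.percentile(a,[.3,99.7])
    # copper bars
    cu=(hsv[...,0]<18)&(hsv[...,1]>110)&(hsv[...,2]>90)
    v,u=np.nonzero(cu); B=plane(s,np.c_[u,v],.0225)[:,:2]-c; R=np.linalg.norm(B,axis=1)
    k=(R<.075)&(R>.066); ab=np.degrees(np.arctan2(B[k,1],B[k,0])%(2*np.pi))
    print('c',c.round(4),'n',len(P2),'resid r',(r.mean()-.085).round(4),'ends',np.degrees([lo,hi]).round(1),'mid',np.degrees((lo+hi)/2).round(1),'z med',np.median(zz[:,2]).round(4), 'depth c', np.round(np.median(zz,0),4))
    h,_=np.histogram(ab,np.arange(0,361,2)); print([(2*i,int(x)) for i,x in enumerate(h) if x])
    return c,(lo+hi)/2
E
python3 - <<'E'
from h import *
s=dict(np.load('pics/top0.npz'))
c0=plane(s,[[325,228]],.022)[0,:2]; print(c0, plane(s,[[281,225],[363,255]],.03))
fit(s,c0)
for n,p in dict(mug=(220,200),pot=(276,146),plant=(430,182),nb=(420,277),bar=(280,85)).items(): print(n,world(s,[p]).round(3))
E
```

```text
[ 0.55403458 -0.07287353] [[ 0.55862239  0.0128874   0.03      ]
 [ 0.50306257 -0.14558712  0.03      ]]
c [ 0.5532 -0.071 ] n 1037 resid r -0.0001 ends [ 80.9 239. ] mid 159.9 z med 0.0288 depth c [ 0.4882 -0.0406  0.0288]
[(90, 2), (92, 2), (94, 2), (96, 1), (112, 1), (114, 2), (116, 1), (136, 2), (138, 2), (140, 1), (156, 1), (158, 1), (160, 3), (162, 1), (180, 3), (182, 3), (202, 2), (204, 3), (222, 1), (224, 2), (226, 3), (228, 1), (324, 1), (326, 5), (328, 6), (330, 5), (332, 5), (334, 3), (336, 1), (338, 2), (340, 2), (342, 6), (344, 5), (346, 5), (348, 7), (350, 5), (352, 2)]
mug [[0.607 0.134 0.007]]
pot [[0.718 0.025 0.004]]
plant [[ 0.638 -0.252  0.092]]
nb [[ 0.46  -0.263  0.013]]
bar [[0.708 0.021 0.354]]
```

View pics/wrist0.png

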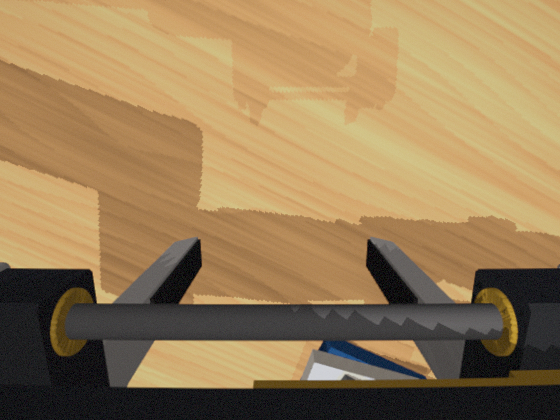

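The wrist view shows bare desk and the open fingers, so the lamp is not in sight from there. The bars sit at 94 to 226°, which puts the lamp's front at 160° world. I'll check the camera offset before moving.

```bash
python3 - <<'E'
from h import *
s=np.load('pics/wrist0.npz'); o=robot.get_obs()
from scipy.spatial.transform import Rotation as Ro
T=Ro.from_euler('xyz',o['ee_rot']).as_matrix()
print('cam in tool',T.T@(-s['R'].T@s['t']-o['tool_pos']))
t=dict(np.load('pics/top0.npz'))
print(plane(t,[[176,62],[280,105],[385,143],[340,192],[390,145]],.354).round(3))
E
```

```text
cam in tool [ 0.06600056  0.00025965 -0.16139809]
[[ 0.731  0.135  0.354]
 [ 0.685  0.021  0.354]
 [ 0.646 -0.094  0.354]
 [ 0.591 -0.045  0.354]
 [ 0.643 -0.1    0.354]]
```

>>> carry_out(
  steps=[
    [[0.05,-0.032,0],0.3,1],
    [[0.1,-0.064,0],0.6,1],
    [[0.15,-0.096,0],0.9,1],
    [[0.2,-0.128,0],1.2,1],
    [[0.25,-0.16,0],1.5,1],
    [[0.3,-0.192,0],1.8,1],
    [[0.35,-0.224,0],2.1,1],
    [[0.4,-0.256,0],2.4,1],
    [[0.43,-0.285,0],2.65,1],
    [[0.43,-0.295,0.0],2.65,1],
  ],
)

```text
time: 1.35
tool_pos: [0.4988, -0.0341, 0.2234]
ee_rot: [-3.141, 0.002, 0.004]
wrist_force: [0.4, 0.1, 0.7]
width: 0.0004
finger_force: 0.0
```

```bash
python3 - <<'E'
from h import *
s=snap('wrist','wrist1.png'); fit(s,np.array([.5532,-.071]))
print(robot.get_obs()['tool_pos'])
E
```

```text
c [ 0.5488 -0.0709] n 3527 resid r 0.0028 ends [ 77.9 242.2] mid 160.0 z med 0.0311 depth c [ 0.496  -0.0392  0.0311]
[(88, 5), (90, 7), (92, 4), (94, 1), (110, 2), (112, 2), (114, 3), (116, 1), (134, 2), (136, 1), (138, 1), (158, 1), (160, 1), (162, 1), (180, 1), (182, 2), (184, 2), (202, 1), (204, 3), (206, 3), (208, 2), (224, 2), (226, 5), (228, 6), (230, 5), (326, 14), (328, 22), (330, 23), (332, 23), (334, 20), (336, 18), (338, 17), (340, 20), (342, 22), (344, 22), (346, 22), (348, 22), (350, 22), (352, 6)]
[ 0.49778662 -0.03433223  0.22367694]
```

View pics/wrist1.png

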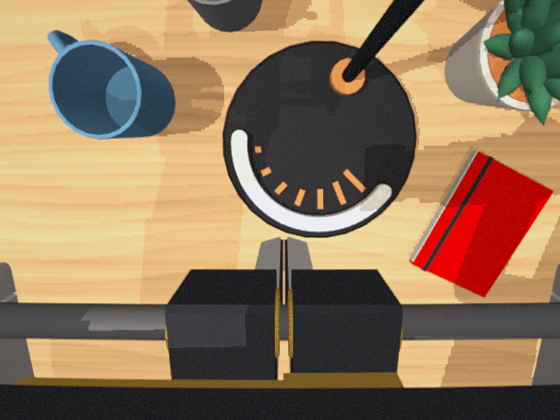

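The wrist view shows the whole strip, from (239,138) on the dim side through the front at about (315,222) to (385,190) on the bright side. The grey fingertips at (285,245) could be contaminating the mask, so I'll refit on the largest component only.

```bash
python3 - <<'E'
from h import *
from scipy.optimize import least_squares
for f,c0 in (('top0',[325,255]),('wrist1',[300,215])):
    s=dict(np.load(f'pics/{f}.npz')); hsv=cv2.cvtColor(s['image'],cv2.COLOR_RGB2HSV)
    w=((hsv[...,1]<70)&(hsv[...,2]>140)).astype(np.uint8)
    if f=='wrist1': w[236:]=0
    n,L,st,ce=cv2.connectedComponentsWithStats(w); 
    P0=plane(s,ce,.03)[:,:2]; k=[i for i in range(1,n) if np.hypot(*(P0[i]-[.553,-.071]))<.11]; i=max(k,key=lambda i:st[i,4])
    v,u=np.nonzero(L==i); P=plane(s,np.c_[u,v],.03)[:,:2]
    X=least_squares(lambda q:np.linalg.norm(P-q[:2],axis=1)-q[2],[.553,-.071,.085]).x
    r=np.linalg.norm(P-X[:2],axis=1); a=np.degrees(np.arctan2(*(P-X[:2]).T[::-1]))%360
    print(f,X.round(4),np.percentile(r,[1,99]).round(4),np.percentile(a,[.3,99.7]).round(1))
    W=world(s,np.c_[u,v]); print('depth z',np.percentile(W[:,2],[5,50,95]).round(4)); 
    q=least_squares(lambda q:np.linalg.norm(W[:,:2]-q[:2],axis=1)-.085,[.553,-.071]).x; print('depth fit',q.round(4))
E
```

```text
top0 [ 0.5534 -0.0712  0.0852] [0.0776 0.0924] [ 81.5 238.7]
depth z [0.0267 0.0289 0.0309]
depth fit [ 0.5531 -0.0711]
wrist1 [ 0.5525 -0.072   0.0853] [0.0764 0.0939] [ 80.6 239.3]
depth z [0.0269 0.031  0.0323]
depth fit [ 0.5522 -0.0723]
```

>>> carry_out(
  steps=[
    [[0.025,-0.024,0],0,1],
    [[0.049,-0.0475,0.0],0,1],
    [[0.049,-0.0475,0.05],0,1],
    [[0.049,-0.0475,0.1],0,1],
    [[0.049,-0.0475,0.14],0,1],
    [[0.049,-0.0475,0.155],0,1],
    [[0.049,-0.0475,0.155],0,1],
    [[0.049,-0.0475,0.155],0,1],
    [[0.049,-0.0475,0.155],0,1],
  ],
)

```text
time: 2.52
tool_pos: [0.549, 0.011, 0.0715]
ee_rot: [3.141, -0.004, 0.0]
wrist_force: [0.9, -1.1, -0.4]
width: 0.0004
finger_force: 0.0
```

```bash
python3 - <<'E'
from h import *
snap('wrist','wrist2.png')
for _ in range(3):
    o=robot.get_obs(); print(o['time'],o['tool_pos'].round(4),o['ee_rot'].round(4),o['wrist_force'].round(2)); robot.snapshot('top')
E
```

```text
2.575 [0.5488 0.0111 0.0712] [ 3.1412e+00 -3.5000e-03  3.0000e-04] [ 0.62 -0.41  0.36]
2.625 [0.5485 0.0112 0.0708] [ 3.1412e+00 -2.8000e-03  4.0000e-04] [ 0.27  0.12 -0.55]
2.675 [0.5482 0.0113 0.0704] [ 3.1413e+00 -2.1000e-03  5.0000e-04] [-0.07  0.38 -0.44]
```

View pics/wrist2.png

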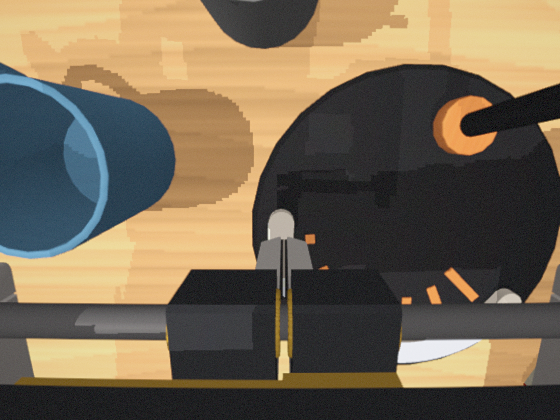

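The fingertips hang over the strip just beside the shortest bar, with the tip at about (283,240) and the bar at (310,239). I'll go down to just above contact.

>>> carry_out(
  steps=[
    [[-0.001,-0.0017,0.006],0,1],
    [[-0.001,-0.0017,0.012],0,1],
    [[-0.001,-0.0017,0.016],0,1],
    [[-0.001,-0.0017,0.017],0,1],
    [[-0.001,-0.0017,0.017],0,1],
    [[-0.001,-0.0017,0.017],0,1],
    [[-0.001,-0.0017,0.017],0,1],
    [[-0.001,-0.0017,0.017],0,1],
    [[-0.001,-0.0017,0.017],0,1],
    [[-0.001,-0.0017,0.017],0,1],
  ],
)

```text
time: 3.98
tool_pos: [0.5466, 0.013, 0.0523]
ee_rot: [3.142, -0.0, 0.0]
wrist_force: [-0.3, 0.6, -0.6]
width: 0.0003
finger_force: 0.0
```

```bash
cat > st.py <<'E'
from h import *
F=[]
for _ in range(8):
    o=robot.get_obs(); F.append(o['wrist_force']); robot.snapshot('side')
print(o['time'],o['tool_pos'].round(4),o['ee_rot'].round(4),'F',np.mean(F,0).round(2),'sd',np.std(F,0).round(2))
E
python3 st.py
```

```text
4.325 [0.5466 0.013  0.0522] [3.1415e+00 1.0000e-04 3.0000e-04] F [-0.03  0.05 -0.06] sd [0.61 0.63 0.45]
```

>>> carry_out(
  steps=[
    [[0,0,0.001],0,1],
    [[0,0,0.002],0,1],
    [[0,0,0.003],0,1],
    [[0,0,0.004],0,1],
    [[0,0,0.0045],0,1],
    [[0,0,0.0045],0,1],
    [[0,0,0.0045],0,1],
    [[0,0,0.0045],0,1],
  ],
)

```text
time: 5.38
tool_pos: [0.5466, 0.013, 0.0478]
ee_rot: [3.142, 0.0, 0.0]
wrist_force: [-0.1, 0.1, 1.5]
width: 0.0004
finger_force: 0.4
```

```bash
python3 st.py
```

```text
5.725 [0.5466 0.013  0.0478] [ 3.1415e+00 -1.0000e-04  3.0000e-04] F [-0.52  0.09  0.83] sd [0.51 0.42 0.55]
```

Contact is light at about 0.9 N, roughly 1 mm down, with the strip top at the expected height. Next I work out the stroke offsets.

```bash
python3 - <<'E'
import numpy as np
for a0 in (94,127,160,193):
    a=np.radians(a0+3.3*np.arange(1,11)); b=np.radians(a0)
    print([[round(x,4),round(y,4)] for x,y in zip(.085*(np.cos(a)-np.cos(b)),-.085*(np.sin(a)-np.sin(b)))])
E
```

```text
[[np.float64(-0.0049), np.float64(0.0005)], [np.float64(-0.0097), np.float64(0.0012)], [np.float64(-0.0145), np.float64(0.0023)], [np.float64(-0.0192), np.float64(0.0036)], [np.float64(-0.0238), np.float64(0.0052)], [np.float64(-0.0284), np.float64(0.007)], [np.float64(-0.0328), np.float64(0.0091)], [np.float64(-0.0371), np.float64(0.0115)], [np.float64(-0.0412), np.float64(0.0141)], [np.float64(-0.0452), np.float64(0.0169)]]
[[np.float64(-0.0038), np.float64(0.0031)], [np.float64(-0.0075), np.float64(0.0063)], [np.float64(-0.0109), np.float64(0.0098)], [np.float64(-0.0141), np.float64(0.0135)], [np.float64(-0.0172), np.float64(0.0173)], [np.float64(-0.02), np.float64(0.0213)], [np.float64(-0.0225), np.float64(0.0255)], [np.float64(-0.0248), np.float64(0.0298)], [np.float64(-0.0269), np.float64(0.0343)], [np.float64(-0.0287), np.float64(0.0388)]]
[[np.float64(-0.0015), np.float64(0.0046)], [np.float64(-0.0028), np.float64(0.0094)], [np.float64(-0.0038), np.float64(0.0142)], [np.float64(-0.0045), np.float64(0.019)], [np.float64(-0.005), np.float64(0.0239)], [np.float64(-0.0051), np.float64(0.0288)], [np.float64(-0.005), np.float64(0.0337)], [np.float64(-0.0046), np.float64(0.0385)], [np.float64(-0.0039), np.float64(0.0434)], [np.float64(-0.0029), np.float64(0.0482)]]
[[np.float64(0.0012), np.float64(0.0047)], [np.float64(0.0027), np.float64(0.0094)], [np.float64(0.0045), np.float64(0.014)], [np.float64(0.0066), np.float64(0.0184)], [np.float64(0.0088), np.float64(0.0227)], [np.float64(0.0114), np.float64(0.0269)], [np.float64(0.0141), np.float64(0.031)], [np.float64(0.0171), np.float64(0.0348)], [np.float64(0.0204), np.float64(0.0385)], [np.float64(0.0238), np.float64(0.042)]]
```

>>> carry_out(
  steps=[
    [[-0.0049,0.0005,0.0008],0,1],
    [[-0.0097,0.0012,0.001],0,1],
    [[-0.0145,0.0023,0.001],0,1],
    [[-0.0192,0.0036,0.001],0,1],
    [[-0.0238,0.0052,0.001],0,1],
    [[-0.0284,0.007,0.001],0,1],
    [[-0.0328,0.0091,0.001],0,1],
    [[-0.0371,0.0115,0.001],0,1],
    [[-0.0412,0.0141,0.001],0,1],
    [[-0.0452,0.0169,0.001],0,1],
  ],
)

```text
time: 7.02
tool_pos: [0.5011, -0.0041, 0.0467]
ee_rot: [3.142, 0.0, 0.0]
wrist_force: [1.8, 0.6, 1.4]
width: 0.001
finger_force: 0.7
```

```bash
python3 st.py
```

```text
7.375 [ 0.501  -0.0041  0.0465] [3.1411e+00 1.0000e-03 3.0000e-04] F [-0.19 -0.33  1.64] sd [0.82 0.73 0.45]
```

>>> carry_out(
  steps=[
    [[-0.0038,0.0031,0],0,1],
    [[-0.0074,0.0063,0],0,1],
    [[-0.0107,0.0098,0],0,1],
    [[-0.0139,0.0135,0],0,1],
    [[-0.0169,0.0173,0],0,1],
    [[-0.0196,0.0213,0],0,1],
    [[-0.022,0.0255,0],0,1],
    [[-0.0243,0.0298,0],0,1],
    [[-0.0263,0.0343,0],0,1],
    [[-0.0281,0.0388,0],0,1],
  ],
)

```text
time: 8.68
tool_pos: [0.4731, -0.043, 0.0467]
ee_rot: [3.142, 0.0, 0.0]
wrist_force: [0.5, 1.4, 1.6]
width: 0.0006
finger_force: 0.7
```

```bash
python3 st.py; python3 -c "
from h import *
snap('top','top1.png'); snap('wrist','wrist3.png')"
```

```text
9.025 [ 0.4732 -0.043   0.0467] [3.1409e+00 3.0000e-04 3.0000e-04] F [-0.21 -0.69  1.62] sd [0.55 1.2  0.5 ]
```

View pics/wrist3.png

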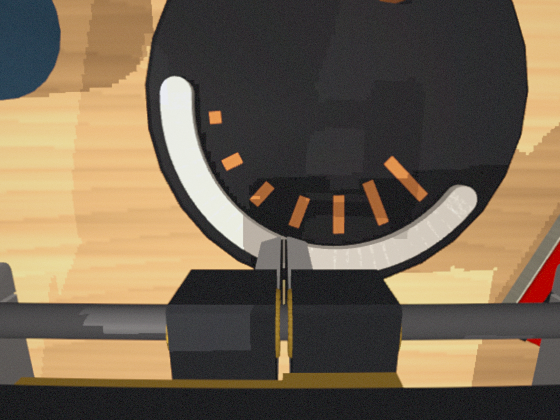

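The wrist view shows the tips on the strip at (284,245), radially outside bar 4 at (299,212). I'll check that the lamp hasn't shifted.

```bash
python3 - <<'E'
from h import *
from scipy.optimize import least_squares
s=dict(np.load('pics/wrist3.npz')); hsv=cv2.cvtColor(s['image'],cv2.COLOR_RGB2HSV)
w=((hsv[...,1]<70)&(hsv[...,2]>140)); w[:,235:330]=0; w[285:]=0
v,u=np.nonzero(w); P=plane(s,np.c_[u,v],.029)[:,:2]; r=np.linalg.norm(P-[.553,-.0716],axis=1); P=P[abs(r-.085)<.015]
X=least_squares(lambda q:np.linalg.norm(P-q[:2],axis=1)-.085,[.553,-.0716],loss='soft_l1',f_scale=.005).x
a=np.degrees(np.arctan2(*(P-X).T[::-1]))%360; print(X.round(4),np.percentile(a,[.3,99.7]).round(1))
E
```

```text
[ 0.5531 -0.0718] [ 80.8 239.2]
```

Lamp unmoved. I'll continue the stroke.

>>> carry_out(
  steps=[
    [[-0.0015,0.0046,0],0,1],
    [[-0.0028,0.0094,0],0,1],
    [[-0.0038,0.0142,0],0,1],
    [[-0.0045,0.019,0],0,1],
    [[-0.005,0.0239,0],0,1],
    [[-0.0051,0.0288,0],0,1],
    [[-0.005,0.0337,0],0,1],
    [[-0.0046,0.0385,0],0,1],
    [[-0.0039,0.0434,0],0,1],
    [[-0.0029,0.0482,0],0,1],
  ],
)

```text
time: 10.42
tool_pos: [0.4704, -0.0913, 0.0467]
ee_rot: [3.142, 0.0, 0.0]
wrist_force: [-0.2, 0.6, 1.3]
width: 0.0007
finger_force: 0.7
```

```bash
python3 st.py
```

```text
10.775 [ 0.4706 -0.0912  0.0469] [ 3.1408e+00 -3.0000e-04  4.0000e-04] F [-0.   -0.61  1.1 ] sd [0.35 0.67 0.39]
```

>>> carry_out(
  steps=[
    [[0.0012,0.0047,0],0,1],
    [[0.0027,0.0094,0],0,1],
    [[0.0045,0.014,0],0,1],
    [[0.0065,0.0184,0],0,1],
    [[0.0087,0.0227,0],0,1],
    [[0.0112,0.0269,0],0,1],
    [[0.0139,0.031,0],0,1],
    [[0.0168,0.0348,0],0,1],
    [[0.02,0.0384,0],0,1],
    [[0.0234,0.0417,0],0,1],
  ],
)

```text
time: 12.08
tool_pos: [0.494, -0.1329, 0.0468]
ee_rot: [3.141, 0.0, 0.0]
wrist_force: [-0.8, 0.2, 1.5]
width: 0.0003
finger_force: 0.7
```

```bash
python3 st.py;  python3 - <<'E'
from h import *
from scipy.optimize import least_squares
s=snap('wrist','wrist4.png'); hsv=cv2.cvtColor(s['image'],cv2.COLOR_RGB2HSV)
w=((hsv[...,1]<70)&(hsv[...,2]>140)); w[235:]=0
v,u=np.nonzero(w); P=plane(s,np.c_[u,v],.029)[:,:2]; r=np.linalg.norm(P-[.553,-.0716],axis=1); P=P[abs(r-.085)<.015]
X=least_squares(lambda q:np.linalg.norm(P-q[:2],axis=1)-.085,[.553,-.0716],loss='soft_l1',f_scale=.005).x
a=np.degrees(np.arctan2(*(P-X).T[::-1]))%360; p=robot.get_obs()['tool_pos'][:2]-X
print(X.round(4),np.percentile(a,[.3,99.7]).round(1),'tip r',np.hypot(*p).round(4),np.degrees(np.arctan2(p[1],p[0]))%360)
E
```

```text
12.425 [ 0.4941 -0.1329  0.047 ] [ 3.1408e+00 -9.0000e-04  3.0000e-04] F [ 0.25 -0.5   1.29] sd [0.75 0.47 0.4 ]
[ 0.5553 -0.0717] [ 81.7 238.9] tip r 0.0865 224.89986188952
```

View pics/wrist4.png

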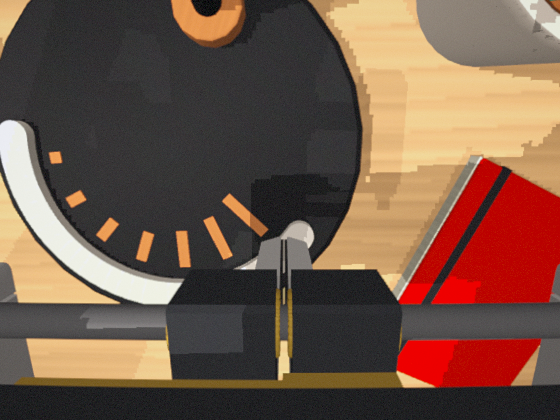

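The tips rest at (285,245), beside the longest bar (245,215) and just short of the strip's end at (300,235). Contact is light at about 1.3 N and the lamp is in place, so I'm handing in.

```bash
python3 -c "
from bench import robot
print(robot.close_job())"
```

```text
the job is handed in; nothing more can be done
None
```

The fingertips slid along the strip from the shortest bar to the longest in one unbroken stroke, pressing at about 1–1.6 N, and are still resting lightly at the longest bar; the lamp showed no clear shift in the images (fits within about 2 mm), and I handed the job in at about 12.5 s without yet seeing a verdict.

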